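Lock a sample tube in its carrier and show it to the barcode reader

TASK

Lay the orange-capped sample tube in the pocket of the blue tube carrier while its lever is open, and then, with the carrier still standing on the cart, swing the lever fully shut over the tube. Then pick up the carrier and hold it still in the air in front of the barcode reader's tilted window: centred, 11 cm off the glass, its underside squarely facing the glass and its long side along the window's long side. Leave the other tubes, the cups and the tape roll alone; the program finishes while the gripper is still holding the carrier there.

Things in the scene. Friction and masses are not known exactly. Their poses are not given: they have to be found in the camera images.
- carrier: Blue plastic tube carrier, loose, about 0.3 kg, 150 mm long (x), 44 mm wide (y), 24 mm high. Origin: centre of its underside; z up. Its side walls stand full height from x = -58 to 0 mm: grip it there from above across the 44 mm, e.g. at x = -20 mm (centre of mass within 15 mm of the origin). From x = 0 to +38 mm the walls are cut away down to z = 5 mm, a window for fingers holding the tube.
- carrier_pocket (a point): Centre of the pocket's floor: carrier x = -8, y = 0, z = 5 mm; axes as the carrier's. Pocket 100 mm long, 23 mm wide, open at the top with sloped lead-ins; its floor is two rails with an 8 mm slot between, through which the reader sees the tube. A seated tube's middle is about 7 mm above this point. This point goes to reader_view at the end.
- carrier_lever (a joint): Angle (rad) of the white flat lever, z = 24.5 to 29.5 mm above the carrier's underside, pivoting about the carrier's z at x = +58 mm, y = 0. At 0 it points along the carrier's +y; growing values swing it towards -x; at 1.57 it lies over the pocket (shut). Stops -0.35 and 1.6; starts open, -0.25 to 0.15. Light friction, no spring: 0.2 N at the knob moves it.
- lever_knob (a point): On the axis of the yellow upright knob of the lever, a cylinder of 12 mm diameter, 50 mm from the pivot; the knob reaches from z = 29.5 to 51.5 mm above the carrier's underside and this point is at 40.5 mm.
- tube_orange: The tube to be read: closed sample tube with an orange-red cap and a tan band, 91 mm long (along its x), 15 to 16 mm across, 13 g, loose, lying on the cart. Origin: its underside's centre as it lies at the start. Which of the three tube places it has varies. Either way round in the pocket is right.
- tube_center (a point): The middle of the orange-capped tube, on its long axis (8 mm above the cart as it lies at the start); axes as the tube's.
- reader_view (a point): Point in the air 110 mm off the middle of the barcode reader's window, along its outward normal. z: that normal (up and towards the robot, 0.45 rad from vertical); x: the window's long side, running up its slope away from the robot; y: level. Fixed black tilted head 104 x 62 x 26 mm on a grey foot, dark glass with a red line along its long side; window's middle 66 mm above the cart.
- tube_green: Green-capped sample tube, like the orange-capped one, loose: not to be disturbed. Origin: its underside's centre.
- tube_lilac_1: Lilac-capped sample tube, 86 mm long, else like the orange-capped one, loose: not to be disturbed. Origin: its underside's centre.
- tape_roll: Cream tape roll, 64 mm across, 19 mm high, loose: not to be disturbed. Origin: centre of its underside.
- cup_a: Specimen cup with orange lid, 58 mm across, 70 mm high, loose: not to be disturbed. Origin: centre of its underside.
- cup_b: Specimen cup with blue lid, 58 mm across, 70 mm high, loose: not to be disturbed. Origin: centre of its underside.

How it is judged:
On the way, in this order (a step that is already met when the one before it is completed fails the run):
1. the orange-capped tube lies in the carrier's pocket, lever still open (x of tube_center in the frame of carrier_pocket between -0.008 and 0.008 m and y of tube_center in the frame of carrier_pocket between -0.006 and 0.006 m and z of tube_center in the frame of carrier_pocket between 0 and 0.0125 m and angle between the x axis of tube_orange and the x axis of carrier, either way round below 0.12 rad and value of joint carrier_lever below 1 rad), for 0.2 s.
2. the lever is shut over the tube, the carrier still standing on the cart (x of tube_center in the frame of carrier_pocket between -0.008 and 0.008 m and y of tube_center in the frame of carrier_pocket between -0.006 and 0.006 m and z of tube_center in the frame of carrier_pocket between 0 and 0.0125 m and angle between the x axis of tube_orange and the x axis of carrier, either way round below 0.12 rad and value of joint carrier_lever above 1.4 rad and height (world z) of carrier below 0.012 m and angle between carrier's own z axis and vertical below 0.15 rad), for 0.2 s.
At the end, for the whole second after the job is handed in: The fingers hold the carrier still in the air clear of the reader, right side up: pocket-floor point within 25 mm of the reading point, height axis and long axis within 0.2 rad of the window's normal and long side; lever above 1.4 rad; tube seated (within 8 mm along, 6 mm across, 12.5 mm up) (x of tube_center in the frame of carrier_pocket between -0.008 and 0.008 m and y of tube_center in the frame of carrier_pocket between -0.006 and 0.006 m and z of tube_center in the frame of carrier_pocket between 0 and 0.0125 m and angle between the x axis of tube_orange and the x axis of carrier, either way round below 0.12 rad and value of joint carrier_lever above 1.4 rad and distance between carrier_pocket and reader_view below 0.025 m and angle between the z axis of carrier and the z axis of reader_view, either way round below 0.2 rad and angle between the x axis of carrier and the x axis of reader_view, either way round below 0.2 rad and angle between carrier's own z axis and vertical below 0.9 rad and height (world z) of carrier above 0.1 m and contact force between the fingers and carrier above 1 N and contact force between carrier and reader below 0.1 N and linear speed of carrier below 0.03 m/s and angular speed of carrier below 0.2 rad/s); the arm keeps its last pose, push and grip.
It fails at once if tube_green disturbed (moved over 30 mm) (distance of tube_green from where it was at the start of the episode above 0.03 m).
It fails at once if tube_lilac_1 disturbed (moved over 30 mm) (distance of tube_lilac_1 from where it was at the start of the episode above 0.03 m).
It fails at once if tape_roll disturbed (moved over 30 mm) (distance of tape_roll from where it was at the start of the episode above 0.03 m).
It fails at once if cup_a disturbed (moved over 30 mm) (distance of cup_a from where it was at the start of the episode above 0.03 m).
It fails at once if cup_b disturbed (moved over 30 mm) (distance of cup_b from where it was at the start of the episode above 0.03 m).
It also fails if it takes over 72 s, if anything falls off the work surface, if the arm or the gripper's body presses on something with over 40 N, if the wrist force passes 120 N, or if a joint passes its speed limit or range.

ROBOT

A 7-joint arm with a two-finger parallel gripper is mounted at the origin on a cart in front of the work surface, level with it; the furniture and walls round the work are solid. World frame = base frame: x ahead of the robot, y to its left, z up, the work surface at z = 0. Lengths are in m, angles in rad, forces in N, time in s.
With the tool pointing down it reaches from about 0.4 to 0.875 m from the base axis. Payload 19.3 kg.
Tool frame: the origin (TCP) lies midway between the tips of the shut fingers; the grasp point (between the pads) lies 19 mm behind it; z points along the fingers, y is the line along which they close (so a half turn about z gives the same grasp; the last joint's range is limited). The gripper opens to 85 mm and grips with 20 to 120 N. Pads are 22 mm wide; open, the fingers measure 114 mm over their backs; the gripper's body (76 mm by 85 mm) begins 54 mm behind the grasp point. The pads swing forward as they close: fully open they stand 13 mm farther back than shut.
Start: joints at [1.118, 0.521, -0.036, 1.599, 0.021, 1.021, -0.113], TCP at [0.233, -0.58, 0.231] pointing down, gripper open.
Joint ranges: [-2.91, 2.91], [-0.3, 2.13], [-1.5, 1.42], [0.17, 2.43], [-1.26, 4.41], [0.16, 1.93], [-2.52, 2.52]. Speed limits (rad/s): [1.89, 1.89, 2.39, 2.39, 3.01, 3.01, 3.01].

INTERFACE

Orientations are given as [roll, pitch, yaw] about the fixed x, y, z axes, in that order (R = Rz(yaw) Ry(pitch) Rx(roll)).
In Python, from workcell import bot gives the robot as it stands.
- The arm moves only by the tool tcp_steps, called as a command line: name --pt "numbers of a row" for each row, then --argument value for the rest. Schema: {"type":"object","properties":{"steps":{"type":"array","items":{"type":"array","items":{"type":"number"},"minItems":7,"maxItems":7},"minItems":1,"maxItems":5},"clamp_n":{"type":"number"},"only":{"type":"string"},"quiet":{"type":"boolean"},"lines":{"type":"string"}},"required":["steps"],"additionalProperties":false}. steps is a list of rows, 1 to 5 of them, each of 7 numbers: the finger opening in m, then dx, dy, dz in m, then a rotation vector rx, ry, rz in rad; each row is the pose to reach, as a shift and turn from the pose commanded when the call began, along the tool's axes at that moment; what a row does not reach only later rows make up. A row lasts 1/8 s, in which the tool goes at most 0.0625 m and 0.188 rad, less where a joint would pass 70% of its speed; a pose out of reach is approached as far as the arm can. The fingers move at their own pace and stop on an object; clamp_n is the grip in N (left out, the last holds). Time passes only in rows, so rows that do not move let the fingers close. The tool returns the time, the measured TCP pose, the force, the opening and the grip force at its end. only (a regular expression) keeps the lines of the reply that match it, lines (a string "A,B") keeps lines A to B, and quiet returns only ok. Input that does not fit is refused with a message, and nothing moves.
- bot.observe(): the state, without advancing time (a new reading comes with each control period).
- bot.grab_frame(name): name is "scene" or "top"; returns the picture (480x640x3 uint8, blue, green, red); there is no depth.
- bot.calibration(name): a dict with "vfov" (degrees; the focal length in pixels is half the picture's height over the tangent of half this angle, whatever the lens; pixels are square), "cx", "cy" (the principal point, pixels), "dist_coeffs" ([k1, k2, p1, p2, k3] as OpenCV has them; the pictures are not rectified), "eye" and "attitude" of the camera in the world. Camera axes: x right, y down, z forward; pixel columns grow to the right and rows downward; lengths in m; the calibration is good to about 2 mm. A picture is of the moment at which its call begins. calibration takes no time and is no camera call.
- bot.job_done(): hands the job in; it is judged then, once.
The state is a dict: "clock": time; "qpos": joint angles; "qd": joint speeds; "joint_efforts": joint torques, N m; "position": TCP position; "tool_rot": TCP orientation; "force": force on the tool from outside, world axes, zero at the start; "moment": the same for the moment, N m; "grip_width": finger opening in m; "finger_force": force on a finger pad.
Only numpy, scipy, OpenCV 4.12 (cv2) and the standard library are available. Lean on these libraries where they do the work, as an engineer would, in place of code of your own. Each camera call takes 0.05 s, during which the arm holds its last target. There are 200 camera calls.

## Working session

There is one attempt and no reset: what is moved stays moved. The work goes in short steps, Python scripts to look and compute and a tool call to move; the robot and the scene stay as the last step left them, time stands still between calls to the robot, and variables do not carry over. Pictures are saved under pics/ and viewed, at most 10 in all, crops included, and the job is handed in when it is done.

```bash
ls; mkdir -p pics; python3 - <<'E'
from workcell import bot
import cv2
for n in("scene","top"):
    cv2.imwrite(f"pics/{n}0.png",bot.grab_frame(n)); print(bot.calibration(n))
print(bot.observe())
E
```

```text
pics
workcell.py
{'vfov': 54.010780316481714, 'cx': 322.9031221940448, 'cy': 241.78132901052373, 'dist_coeffs': array([-0.02294382,  0.        ,  0.        ,  0.        ,  0.        ]), 'eye': array([0.23762095, 0.53490721, 0.90252215]), 'attitude': array([-2.40927399, -0.0067145 , -2.68978982])}
{'vfov': 54.107156293040134, 'cx': 315.9801087368736, 'cy': 237.25065298404644, 'dist_coeffs': array([-0.044871,  0.      ,  0.      ,  0.      ,  0.      ]), 'eye': array([ 0.43684277, -0.10129828,  0.96975765]), 'attitude': array([-3.02698935,  0.00758719, -1.54374205])}
{'clock': 0.1, 'qpos': array([ 1.11778249,  0.52192407, -0.03634485,  1.59990478,  0.02121685,
        1.02109229, -0.11281105]), 'qd': array([-0.00093206, -0.00080834,  0.00147327,  0.00074405,  0.00018123,
       -0.00243689,  0.00016074]), 'joint_efforts': array([ 5.84021327e-03, -9.28491926e+01,  1.98497482e+00, -3.70532119e+01,
        1.82820309e-02,  5.35351894e-03,  4.88049341e-05]), 'position': array([ 0.23333128, -0.57951655,  0.23081855]), 'tool_rot': array([-3.14065230e+00,  6.99512994e-05,  3.82814923e-01]), 'force': array([-0.0708164 ,  0.14215052, -0.75464848]), 'moment': array([-0.03808602, -0.00132035,  0.03981254]), 'finger_force': 0.0, 'grip_width': 0.08522049293776757}
```

View pics/top0.png

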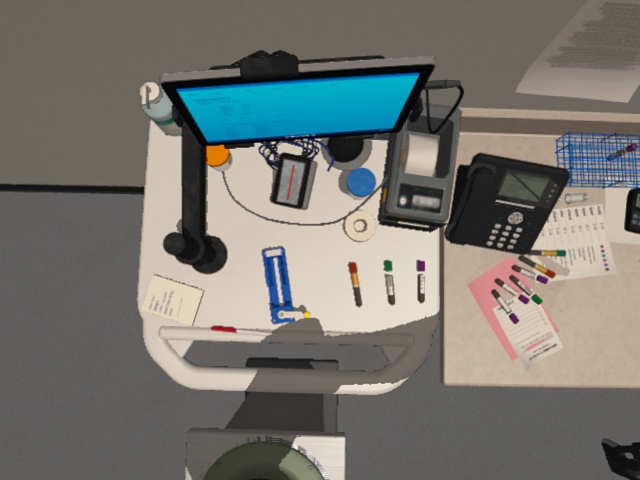

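View pics/scene0.png

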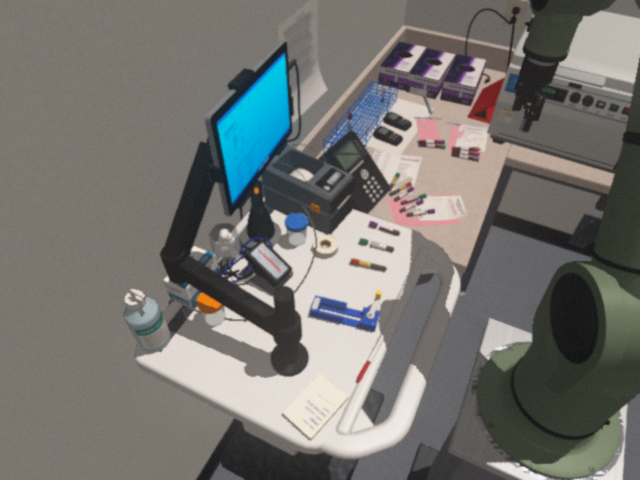

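The top view shows the carrier at about (278,285), with its lever end toward the robot and the yellow knob at (307,314). The orange tube is at (355,284), green at (390,282) and lilac at (421,281). The reader is at (293,180), the tape roll at (360,225), and the cups at (217,156) and (360,182). The scene view agrees; the monitor overhangs the area behind the reader.

I'll enlarge a crop to measure more closely.

```bash
python3 - <<'E'
import cv2,numpy as np
im=cv2.imread("pics/top0.png")
# cols 250-380, rows 240-330 x6 ; 
cv2.imwrite("pics/c1.png",cv2.resize(im[240:330,250:375],None,fx=6,fy=6,interpolation=cv2.INTER_CUBIC))
a=cv2.resize(im[145:215,265:325],None,fx=6,fy=6,interpolation=cv2.INTER_CUBIC)
s=cv2.imread("pics/scene0.png")
b=cv2.resize(s[230:300,235:305],None,fx=6,fy=6,interpolation=cv2.INTER_CUBIC)
cv2.imwrite("pics/c2.png",np.hstack([a,b]))
E
cat > h.py <<'E'
import numpy as np,cv2
from scipy.spatial.transform import Rotation as R
from workcell import bot
def cam(n):
    c=bot.calibration(n); f=240/np.tan(np.radians(c['vfov'])/2)
    K=np.array([[f,0,c['cx']],[0,f,c['cy']],[0,0,1]])
    return K,np.array(c['dist_coeffs']),np.array(c['eye']),R.from_euler('xyz',c['attitude']).as_matrix()
def ray(n,p):
    K,d,e,A=cam(n); u=cv2.undistortPoints(np.array([[p]],float),K,d)[0,0]
    return e,A@np.array([*u,1])
def onz(n,p,z):
    e,v=ray(n,p); return e+v*(z-e[2])/v[2]
def proj(n,P):
    K,d,e,A=cam(n); P=(np.atleast_2d(P)-e)@A
    return cv2.projectPoints(P,np.zeros(3),np.zeros(3),K,d)[0][:,0]
def tri(p1,p2):
    (a,u),(b,v)=ray("top",p1),ray("scene",p2)
    s=np.linalg.lstsq(np.c_[u,-v],b-a,rcond=None)[0]
    P,Q=a+s[0]*u,b+s[1]*v
    return (P+Q)/2,np.linalg.norm(P-Q)
E
```

```text
(no output)
```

View pics/c1.png

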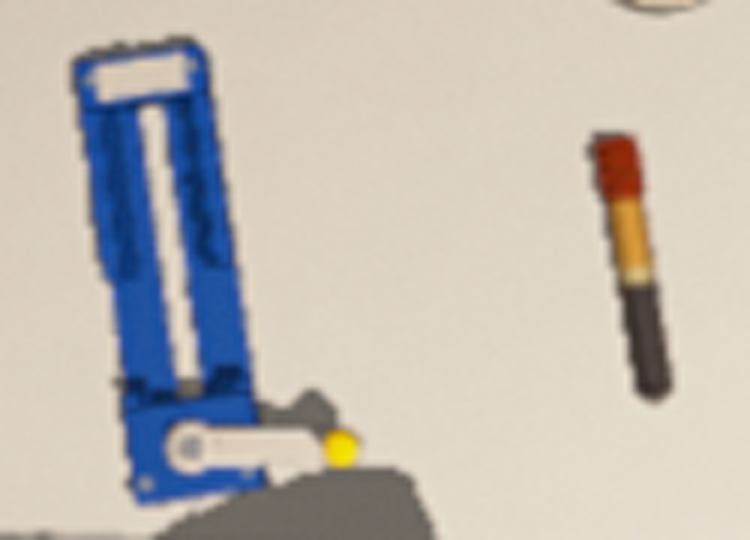

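View pics/c2.png

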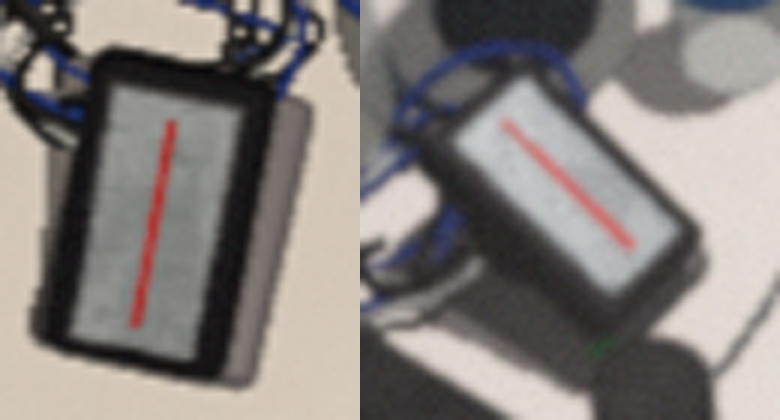

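The crops show the carrier's top outline at crop pixels (76,62), (208,42), (268,486) and (135,501), with the pivot at (190,447) and the knob at (342,450). The tube runs from (615,137) to (655,400). The red line's ends are (172,120)/(135,327) in the top crop and (145,120)/(273,247) in the scene crop.

```bash
cat > meas.py <<'E'
from h import *
from scipy.optimize import least_squares
def px(c,o,f=6): return (np.array(c,float)+.5)/f-.5+np.array(o)
o=(250,240)
M=np.array([[-75,-22,24],[75,-22,24],[58,0,29.5],[75,22,24]])/1e3
I=np.array([px(c,o) for c in[(77,62),(135,501),(190,447),(268,486)]])
def T(q,M): return M@R.from_euler('z',q[2]).as_matrix().T+np.array([q[0],q[1],0])
s=least_squares(lambda q:(proj("top",T(q,M))-I).ravel(),[.4,-.0,3.1])
print("carrier",s.x.round(4),s.fun.round(2))
k=onz("top",px((342,450),o),.0515);pv=T(s.x,np.array([[.058,0,0]]))[0]
print("knob",k,"lever angle",np.arctan2(*(k-pv)[1::-1])-s.x[2]-np.pi/2, np.linalg.norm((k-pv)[:2]))
print("pocket",T(s.x,np.array([[-.008,0,0],[-.02,0,0]])))
a,b=[onz("top",px(c,o),.008) for c in[(615,137),(655,400)]]
print("tube",(a+b)/2,np.linalg.norm(a-b),"yaw",np.arctan2(*(b-a)[1::-1]))
f,e1=tri(px((172,120),(265,145)),px((145,120),(235,230)))
n,e2=tri(px((135,327),(265,145)),px((273,247),(235,230)))
x=(f-n)/np.linalg.norm(f-n);print("line",f,n,e1,e2,"tilt",np.arcsin(x[2]),"yaw",np.arctan2(x[1],x[0]))
y=np.arctan2(x[1],x[0]);Rr=R.from_euler('ZY',[y,-.45]).as_matrix();c=(f+n)/2
print("view",c+.11*Rr[:,2], Rr.round(3).tolist())
E
python3 meas.py
```

```bash
cat > d.py <<'E'
# d.py: goal TCP x y z, roll pitch yaw -> shift & rotvec in present tool axes
import sys; from h import *
g=[float(v) for v in sys.argv[1:7]]
o=bot.observe(); A=R.from_euler('xyz',o['tool_rot']); G=R.from_euler('xyz',g[3:])
print("at",o['position'].round(4),o['tool_rot'].round(3),"t",round(o['clock'],2),"w",round(o['grip_width'],4))
print("d",A.inv().apply(np.array(g[:3])-o['position']).round(4),"rv",(A.inv()*G).as_rotvec().round(4))
E
python3 - <<'E'
from h import *
print("monitor low corner",tri((205,145),(230,208)))
E
```

```text
monitor low corner (array([0.63997646, 0.06727791, 0.32613728]), np.float64(0.003183786068781616))
```

tcp_steps --pt "0.05 0.329 -0.3 0.1 0 0 0.213" --pt "0.05 0.329 -0.3 0.1 0 0 0.213" --pt "0.05 0.329 -0.3 0.1 0 0 0.213" --pt "0.05 0.329 -0.3 0.1 0 0 0.213" --pt "0.05 0.329 -0.3 0.1 0 0 0.213" --clamp_n 30

```text
clock: 0.72
position: [0.3662, -0.3032, 0.1624]
tool_rot: [3.142, -0.0, 0.17]
force: [1.6, -1.3, 0.1]
grip_width: 0.0501
finger_force: 0.0
```

```bash
python3 d.py 0.4265 -0.1785 0.06 3.1416 0 0.170
```

```text
at [ 0.3662 -0.3032  0.1624] [ 3.142 -0.     0.17 ] t 0.72 w 0.0501
d [ 0.0805 -0.1127  0.1024] rv [ 0.     -0.0002 -0.0004]
```

tcp_steps --pt "0.045 0.0805 -0.1127 0.102 0 0 0" --pt "0.045 0.0805 -0.1127 0.102 0 0 0" --pt "0.045 0.0805 -0.1127 0.102 0 0 0" --pt "0.045 0.0805 -0.1127 0.102 0 0 0"

```text
clock: 1.23
position: [0.4261, -0.1773, 0.059]
tool_rot: [-3.139, 0.003, 0.175]
force: [-0.4, -0.1, 0.0]
grip_width: 0.0451
finger_force: 0.0
```

```bash
python3 d.py 0.4265 -0.1785 0.003 3.1416 0 0.170
python3 - <<'E'
from h import *
t=bot.grab_frame("top");s=bot.grab_frame("scene")
a=t[235:325,305:405];b=s[220:320,320:420]
cv2.imwrite("pics/p3.png",np.hstack([cv2.resize(a,(400,400),interpolation=2)[:, :],cv2.resize(b,(400,400),interpolation=2)]))
E
```

```text
at [ 0.4261 -0.1773  0.059 ] [-3.139e+00  3.000e-03  1.750e-01] t 1.23 w 0.0451
d [0.0004 0.0014 0.056 ] rv [-0.0023  0.0026  0.0046]
```

View pics/p3.png

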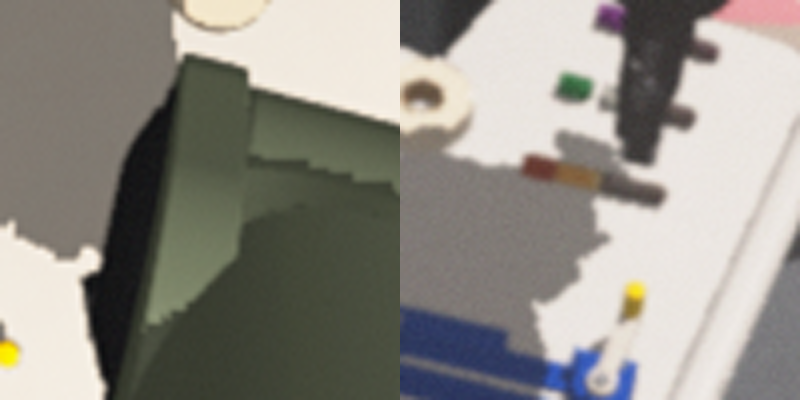

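The top view is blocked by the arm. The scene crop shows the fingers (tip at about (635,160)) over the dark end of the orange tube, which is at (590,180). Next I descend and grip.

tcp_steps --pt "0.045 0 0.001 0.03 0 0 0" --pt "0.045 0 0.001 0.055 0 0 0" --pt "0.045 0 0.001 0.055 0 0 0"

```text
clock: 1.7
position: [0.4252, -0.1823, 0.0054]
tool_rot: [-3.141, 0.002, 0.168]
force: [-0.4, -0.0, 1.3]
grip_width: 0.045
finger_force: 0.0
```

tcp_steps --pt "0.005 0 0 0 0 0 0" --pt "0.005 0 0 0 0 0 0" --pt "0.005 0 0 0 0 0 0" --pt "0.005 0 0 0 0 0 0" --clamp_n 20

```text
clock: 2.2
position: [0.4267, -0.1819, 0.0068]
tool_rot: [3.141, -0.001, 0.169]
force: [-1.7, -2.1, 10.5]
grip_width: 0.0124
finger_force: 21.5
```

```bash
python3 d.py 0.4265 -0.1785 0.003 3.1416 0 0.170
```

```text
at [ 0.4267 -0.1819  0.0068] [ 3.141e+00 -1.000e-03  1.690e-01] t 2.2 w 0.0124
d [ 0.0004 -0.0034  0.0038] rv [ 0.001  -0.0013 -0.0006]
```

tcp_steps --pt "0.03 0 0 0 0 0 0" --pt "0.03 0 0 0 0 0 0" --pt "0.03 0 0 0 0 0 0" --clamp_n 20

```text
clock: 2.58
position: [0.4262, -0.1813, 0.0059]
tool_rot: [3.142, -0.0, 0.17]
force: [-0.2, 0.6, 0.5]
grip_width: 0.0301
finger_force: 0.0
```

```bash
python3 d.py 0.4265 -0.1815 0.001 3.1416 0 0.170
```

```text
at [ 0.4262 -0.1813  0.0059] [ 3.142 -0.     0.17 ] t 2.58 w 0.0301
d [0.0002 0.0002 0.0049] rv [ 0.     -0.0002 -0.0002]
```

tcp_steps --pt "0.03 0 0 0.003 0 0 0" --pt "0.03 0 0 0.005 0 0 0" --pt "0.03 0 0 0.005 0 0 0" --clamp_n 20

```text
clock: 2.95
position: [0.426, -0.1813, 0.0006]
tool_rot: [-3.141, 0.0, 0.17]
force: [0.4, 0.1, 0.5]
grip_width: 0.0301
finger_force: 0.0
```

tcp_steps --pt "0.005 0 0 0 0 0 0" --pt "0.005 0 0 0 0 0 0" --pt "0.005 0 0 0 0 0 0" --pt "0.005 0 0 0 0 0 0" --clamp_n 20

```text
clock: 3.45
position: [0.4262, -0.1814, 0.0008]
tool_rot: [-3.142, -0.0, 0.17]
force: [-0.4, 0.2, -0.2]
grip_width: 0.0128
finger_force: 20.7
```

tcp_steps --pt "0.005 0 0 -0.05 0 0 0" --pt "0.005 0 0 -0.085 0 0 0" --pt "0.005 0 0 -0.085 0 0 0" --pt "0.005 0 0 -0.085 0 0 0"

```text
clock: 3.95
position: [0.426, -0.1813, 0.0855]
tool_rot: [-3.141, 0.0, 0.17]
force: [0.3, -0.4, -0.0]
grip_width: 0.0127
finger_force: 20.6
```

tcp_steps --pt "0.005 0 0 0 0 0 0"

```text
clock: 4.08
position: [0.4257, -0.1811, 0.085]
tool_rot: [-3.141, 0.001, 0.17]
force: [-0.2, -1.0, 0.0]
grip_width: 0.0128
finger_force: 20.7
```

```bash
python3 d.py 0.4281 -0.0210 0.085 3.1416 0 0.169
python3 - <<'E'
from h import *
t=bot.grab_frame("top");s=bot.grab_frame("scene")
cv2.imwrite("pics/p4.png",np.hstack([cv2.resize(t[235:325,305:405],(400,400),interpolation=2),cv2.resize(s[190:290,320:420],(400,400),interpolation=2)]))
E
```

```text
at [ 0.4257 -0.1811  0.085 ] [-3.141e+00  1.000e-03  1.700e-01] t 4.08 w 0.0128
d [ 0.0295 -0.1574  0.    ] rv [-0.0007  0.0014  0.0009]
```

View pics/p4.png

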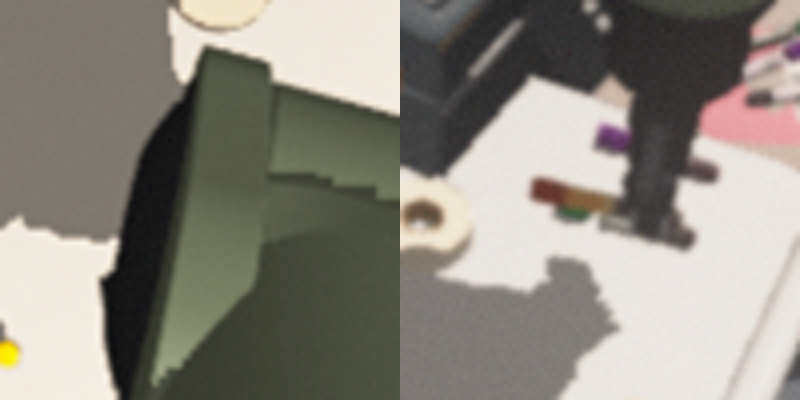

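The tube is in the fingers, with its cap end at scene pixel (353.5,237) and its glass end at (392.5,249.5). I'll check the tube's tilt and offset against the prediction.

```bash
python3 - <<'E'
from h import *
u=np.array([np.cos(.17),np.sin(.17),0])
c=np.array([.4257,-.1811,.0922])+.0278*u
print(proj("scene",[c+.0455*u,c-.0455*u,c]))
E
```

```text
[[351.75932638 236.16600452]
 [390.08307667 244.41182855]
 [370.78237137 240.25857434]]
```

tcp_steps --pt "0.005 0.0295 -0.0574 0 0 0 0" --pt "0.005 0.0295 -0.11 0 0 0 0" --pt "0.005 0.0295 -0.1574 0 0 0 0" --pt "0.005 0.0295 -0.1574 0 0 0 0" --pt "0.005 0.0295 -0.1574 0 0 0 0"

```text
clock: 4.8
position: [0.4286, -0.0216, 0.0856]
tool_rot: [3.141, 0.001, 0.17]
force: [-0.0, -0.5, -1.1]
grip_width: 0.013
finger_force: 20.7
```

tcp_steps --pt "0.005 0 0 0 0 0 0"

```text
clock: 4.92
position: [0.4287, -0.0224, 0.0857]
tool_rot: [3.141, 0.0, 0.168]
force: [0.0, -0.3, 0.2]
grip_width: 0.0129
finger_force: 20.7
```

```bash
python3 d.py 0.4281 -0.0210 0.045 3.1416 0 0.169
```

```text
at [ 0.4287 -0.0224  0.0857] [3.141 0.    0.168] t 4.92 w 0.0129
d [-0.0003 -0.0015  0.0407] rv [ 0.0003  0.0003 -0.0012]
```

tcp_steps --pt "0.005 0 -0.0015 0.04 0 0 0" --pt "0.005 0 -0.0015 0.06 0 0 0" --pt "0.005 0 -0.0015 0.067 0 0 0" --pt "0.005 0 -0.0015 0.07 0 0 0" --pt "0.005 0 -0.0015 0.07 0 0 0"

```text
clock: 5.55
position: [0.4287, -0.02, 0.0162]
tool_rot: [3.142, -0.001, 0.169]
force: [-0.3, -0.1, 0.5]
grip_width: 0.0126
finger_force: 20.7
```

tcp_steps --pt "0.005 0 0 0 0 0 0"

```text
clock: 5.68
position: [0.4288, -0.0198, 0.0164]
tool_rot: [3.142, -0.001, 0.17]
force: [-0.5, 1.0, -1.1]
grip_width: 0.0126
finger_force: 20.7
```

```bash
python3 d.py 0.4281 -0.0210 0.008 3.1416 0 0.169
python3 - <<'E'
from h import *
s=bot.grab_frame("scene")
cv2.imwrite("pics/p5.png",cv2.resize(s[250:345,290:415],None,fx=6,fy=6,interpolation=2))
E
```

```text
at [ 0.4288 -0.0198  0.0164] [ 3.142e+00 -1.000e-03  1.700e-01] t 5.67 w 0.0126
d [-0.0009  0.0011  0.0084] rv [ 0.0001 -0.001   0.0006]
```

View pics/p5.png

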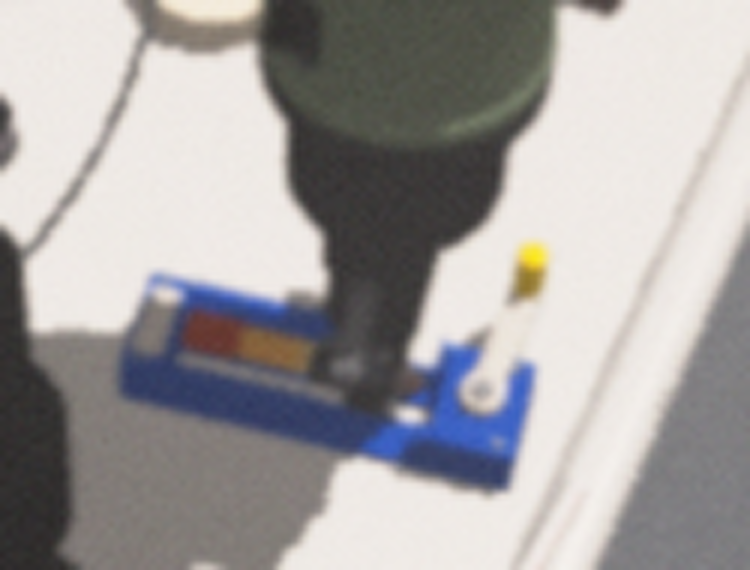

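The scene crop shows the tube entering the pocket between the walls. Its cap is at (210,335) and its glass end at (415,385), the fingers are at the cut-away window, and the lever is still open. I'll lower it the rest of the way and release gently.

tcp_steps --pt "0.005 -0.001 0.001 0.004 0 0 0" --pt "0.005 -0.001 0.001 0.008 0 0 0" --pt "0.005 -0.001 0.001 0.008 0 0 0"

```text
clock: 6.1
position: [0.4274, -0.0209, 0.0075]
tool_rot: [-3.142, 0.001, 0.17]
force: [-0.1, -0.0, 0.1]
grip_width: 0.0126
finger_force: 20.7
```

tcp_steps --pt "0.02 0 0 0 0 0 0" --pt "0.03 0 0 0 0 0 0" --pt "0.034 0 0 0 0 0 0" --pt "0.034 0 0 0 0 0 0"

```text
clock: 6.6
position: [0.4276, -0.0209, 0.0079]
tool_rot: [-3.142, -0.0, 0.17]
force: [-0.3, 0.5, 0.0]
grip_width: 0.034
finger_force: 0.0
```

tcp_steps --pt "0.034 0 0 -0.03 0 0 0" --pt "0.034 0 0 -0.08 0 0 0" --pt "0.034 0 0 -0.13 0 0 0" --pt "0.034 0 0 -0.13 0 0 0"

```text
clock: 7.1
position: [0.4292, -0.0209, 0.1408]
tool_rot: [3.141, -0.006, 0.169]
force: [-0.1, -0.5, -1.0]
grip_width: 0.0339
finger_force: 0.0
```

tcp_steps --pt "0.034 0 0 0 0 0 0"

```text
clock: 7.22
position: [0.4274, -0.0209, 0.1376]
tool_rot: [3.142, -0.0, 0.17]
force: [-0.2, 0.9, -1.0]
grip_width: 0.0338
finger_force: 0.0
```

```bash
python3 - <<'E'
from h import *
s=bot.grab_frame("scene");t=bot.grab_frame("top")
cv2.imwrite("pics/t6.png",t)
a=cv2.resize(s[265:340,300:390],None,fx=6,fy=6,interpolation=2);b=cv2.resize(t[240:330,255:310],None,fx=4.5,fy=5,interpolation=2)
cv2.imwrite("pics/p6.png",np.hstack([a,b]))
E
python3 d.py 0.4287 -0.0198 0.12 3.1416 0 0.169
```

```text
at [ 0.427  -0.0209  0.1369] [-3.141e+00  2.000e-03  1.700e-01] t 7.33 w 0.0343
d [ 0.0019 -0.0008  0.0169] rv [-0.0002  0.0018  0.0008]
```

View pics/p6.png

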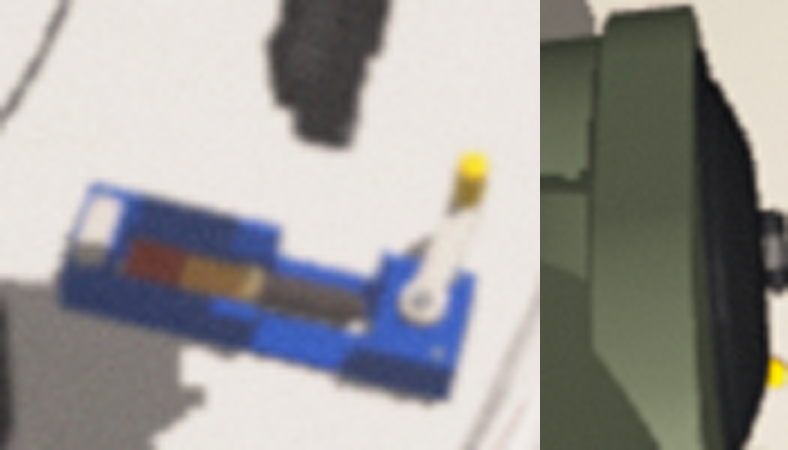

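The tube lies seated in the pocket, with its cap at (155,260) and glass end at (360,300). The lever is still open, with its knob at (473,165). Next I straddle the knob with the fingers.

```bash
python3 d.py 0.3914 -0.0774 0.09 3.1416 0 -0.69
```

```text
at [ 0.427  -0.0209  0.1369] [-3.141e+00  2.000e-03  1.700e-01] t 7.33 w 0.0343
d [-0.0445  0.0497  0.047 ] rv [6.000e-04 1.800e-03 8.598e-01]
```

tcp_steps --pt "0.05 -0.0445 0.05 0.01 0 0 0.18" --pt "0.05 -0.0445 0.05 0.02 0 0 0.36" --pt "0.05 -0.0445 0.05 0.03 0 0 0.54" --pt "0.05 -0.0445 0.05 0.047 0 0 0.72" --pt "0.05 -0.0445 0.05 0.047 0 0 0.86"

```text
clock: 7.95
position: [0.3909, -0.0777, 0.089]
tool_rot: [3.139, 0.003, -0.695]
force: [-0.0, 0.2, 0.1]
grip_width: 0.0501
finger_force: 0.0
```

tcp_steps --pt "0.05 0 0 0 0 0 0" --pt "0.05 0 0 0 0 0 0"

```text
clock: 8.2
position: [0.392, -0.0777, 0.0905]
tool_rot: [3.141, 0.0, -0.687]
force: [-0.8, -0.2, 0.5]
grip_width: 0.0498
finger_force: 0.0
```

```bash
python3 d.py 0.3914 -0.0774 0.036 3.1416 0 -0.69
```

```text
at [ 0.392  -0.0777  0.0905] [ 3.141  0.    -0.687] t 8.2 w 0.0498
d [-0.0006  0.0001  0.0545] rv [0.0006 0.0005 0.0033]
```

tcp_steps --pt "0.05 0 0 0.03 0 0 0" --pt "0.05 0 0 0.053 0 0 0" --pt "0.05 0 0 0.053 0 0 0"

```text
clock: 8.57
position: [0.3913, -0.0777, 0.0369]
tool_rot: [3.14, 0.002, -0.689]
force: [0.8, 0.3, -0.1]
grip_width: 0.05
finger_force: 0.0
```

tcp_steps --pt "0.018 0 0 0 0 0 0" --pt "0.018 0 0 0 0 0 0" --pt "0.018 0 0 0 0 0 0" --clamp_n 20

```text
clock: 8.95
position: [0.3925, -0.0777, 0.0384]
tool_rot: [-3.141, -0.001, -0.69]
force: [0.0, 0.3, -0.2]
grip_width: 0.0182
finger_force: 0.0
```

```bash
python3 - <<'E'
from h import *
o=bot.observe();A=R.from_euler('xyz',o['tool_rot']);p=o['position'];print(p,o['grip_width'],o['finger_force'])
for f in np.linspace(-1.55,.25,10):
    q=np.array([.3904+.05*np.cos(f),-.0274+.05*np.sin(f),.037]);print(round(f,2),A.inv().apply(q-p).round(4))
E
```

```text
[ 0.39252956 -0.07767758  0.03838536] 0.01822540734124703 0.0
-1.55 [-0.001   0.0005  0.0014]
-1.35 [ 0.0059 -0.0068  0.0014]
-1.15 [ 0.0112 -0.0152  0.0014]
-0.95 [ 0.0147 -0.0246  0.0014]
-0.75 [ 0.0163 -0.0344  0.0014]
-0.55 [ 0.0159 -0.0444  0.0014]
-0.35 [ 0.0135 -0.0541  0.0014]
-0.15 [ 0.0092 -0.0631  0.0014]
0.05 [ 0.0033 -0.0711  0.0014]
0.25 [-0.0041 -0.0778  0.0014]
```

tcp_steps --pt "0.018 0.006 -0.007 0 0 0 0" --pt "0.018 0.011 -0.015 0 0 0 0" --pt "0.018 0.015 -0.025 0 0 0 0" --pt "0.018 0.016 -0.034 0 0 0 0" --pt "0.018 0.016 -0.044 0 0 0 0"

```text
clock: 9.57
position: [0.4329, -0.0533, 0.0377]
tool_rot: [3.141, 0.0, -0.69]
force: [-0.4, -0.5, 0.7]
grip_width: 0.0179
finger_force: 0.1
```

tcp_steps --pt "0.018 -0.002 -0.01 0 0 0 0" --pt "0.018 -0.007 -0.019 0 0 0 0" --pt "0.018 -0.013 -0.027 0 0 0 0" --pt "0.018 -0.017 -0.031 0 0 0 0" --pt "0.018 -0.02 -0.034 0 0 0 0"

```text
clock: 10.2
position: [0.4385, -0.0147, 0.0378]
tool_rot: [3.141, 0.0, -0.69]
force: [0.1, 0.1, 0.6]
grip_width: 0.0181
finger_force: 0.1
```

tcp_steps --pt "0.018 0 0 0 0 0 0"

```text
clock: 10.32
position: [0.4386, -0.0148, 0.0378]
tool_rot: [3.142, 0.0, -0.69]
force: [0.4, 0.8, -0.5]
grip_width: 0.0182
finger_force: 0.0
```

```bash
python3 - <<'E'
from h import *
s=bot.grab_frame("scene")
cv2.imwrite("pics/p7.png",cv2.resize(s[250:345,290:415],None,fx=6,fy=6,interpolation=2))
E
```

```text
(no output)
```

View pics/p7.png

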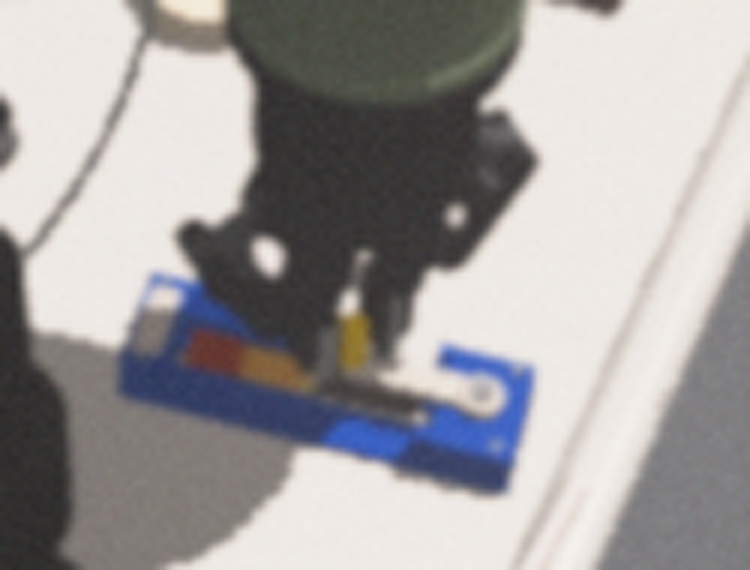

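The lever now lies over the tube, with its knob at (355,340) between the fingers. I'll push a little further to the stop, then open and lift.

tcp_steps --pt "0.018 -0.0015 -0.0015 0 0 0 0" --pt "0.018 -0.003 -0.003 0 0 0 0" --pt "0.018 -0.003 -0.003 0 0 0 0" --pt "0.018 -0.003 -0.003 0 0 0 0"

```text
clock: 10.88
position: [0.4382, -0.0109, 0.0378]
tool_rot: [3.141, 0.0, -0.69]
force: [-1.7, -2.2, 0.9]
grip_width: 0.018
finger_force: 1.3
```

tcp_steps --pt "0.04 0 0 0 0 0 0" --pt "0.04 0 0 0 0 0 0" --pt "0.04 0 0 -0.04 0 0 0" --pt "0.04 0 0 -0.1 0 0 0" --pt "0.04 0 0 -0.15 0 0 0"

```text
clock: 11.5
position: [0.4383, -0.0108, 0.1898]
tool_rot: [-3.141, -0.0, -0.69]
force: [1.0, 0.1, 0.2]
grip_width: 0.0401
finger_force: 0.0
```

tcp_steps --pt "0.065 -0.1 0.06 -0.03 0 0 0" --pt "0.065 -0.1 0.06 -0.03 0 0 0" --pt "0.065 -0.1 0.06 -0.03 0 0 0"

```text
clock: 11.88
position: [0.3207, 0.0071, 0.2188]
tool_rot: [-3.139, 0.0, -0.689]
force: [0.5, 1.1, -1.0]
grip_width: 0.0648
finger_force: 0.0
```

tcp_steps --pt "0.065 0 0 0 0 0 0"

```text
clock: 12.0
position: [0.3237, 0.0069, 0.2181]
tool_rot: [-3.14, -0.001, -0.69]
force: [0.0, -0.2, -0.1]
grip_width: 0.0649
finger_force: 0.0
```

```bash
python3 - <<'E'
from h import *
s=bot.grab_frame("scene");t=bot.grab_frame("top")
a=cv2.resize(s[265:340,300:390],None,fx=5,fy=5,interpolation=2);b=cv2.resize(t[240:330,255:310],None,fx=6,fy=6,interpolation=2)
a=cv2.copyMakeBorder(a,0,540-375,0,0,0)
cv2.imwrite("pics/p8.png",np.hstack([a,b]));print(bot.observe()['position'])
E
```

```text
[0.32372875 0.00655409 0.217656  ]
```

View pics/p8.png

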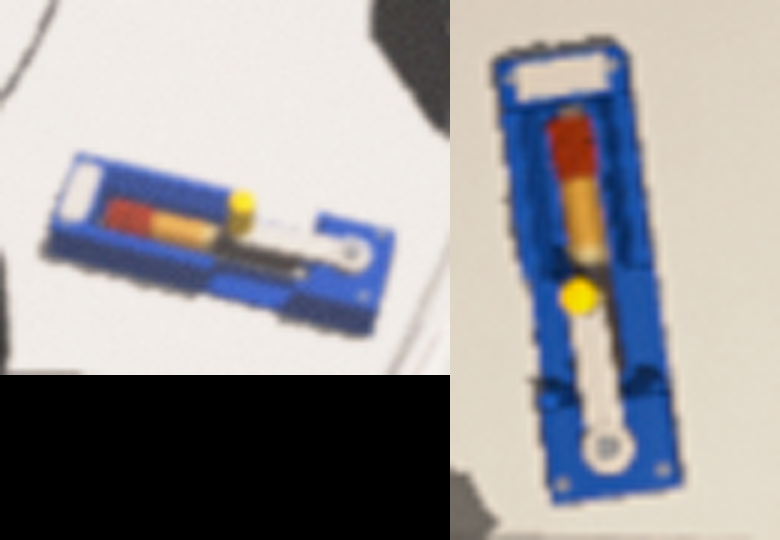

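The lever is fully shut over the tube in both views. In the top crop the pivot is at (608,447) and the knob at (578,297), the cap is at (572,145), and the carrier has shifted only about 1 mm. Now I'll grip the carrier.

```bash
python3 d.py 0.4653 -0.0138 0.10 3.1416 0 0.169
```

```text
at [0.3237 0.0066 0.2177] [ 3.141 -0.    -0.691] t 12.1 w 0.0651
d [ 0.1221 -0.0745  0.1176] rv [ 4.000e-04  0.000e+00 -8.595e-01]
```

tcp_steps --pt "0.065 0.03 -0.02 0.0 0 0 -0.18" --pt "0.065 0.06 -0.04 0.03 0 0 -0.36" --pt "0.065 0.09 -0.06 0.06 0 0 -0.54" --pt "0.065 0.122 -0.0745 0.09 0 0 -0.72" --pt "0.065 0.122 -0.0745 0.117 0 0 -0.86"

```text
clock: 12.72
position: [0.4664, -0.0147, 0.0982]
tool_rot: [3.141, 0.001, 0.173]
force: [0.2, -0.2, -0.8]
grip_width: 0.0649
finger_force: 0.0
```

tcp_steps --pt "0.065 0 0 0 0 0 0" --pt "0.065 0 0 0 0 0 0"

```text
clock: 12.98
position: [0.4647, -0.0139, 0.1012]
tool_rot: [3.141, 0.0, 0.166]
force: [0.5, 0.5, 0.4]
grip_width: 0.0647
finger_force: 0.0
```

```bash
python3 d.py 0.4653 -0.0138 0.001 3.1416 0 0.169
```

```text
at [ 0.4647 -0.0139  0.1012] [3.141 0.    0.166] t 12.97 w 0.0647
d [0.0006 0.     0.1002] rv [ 0.0001  0.0003 -0.003 ]
```

tcp_steps --pt "0.065 0 0 0.05 0 0 -0.003" --pt "0.065 0 0 0.08 0 0 -0.003" --pt "0.065 0 0 0.095 0 0 -0.003" --pt "0.065 0 0 0.099 0 0 -0.003" --pt "0.065 0 0 0.099 0 0 -0.003"

```text
clock: 13.6
position: [0.4651, -0.0136, 0.0027]
tool_rot: [3.141, -0.001, 0.172]
force: [-0.4, -0.4, 0.6]
grip_width: 0.0648
finger_force: 0.0
```

tcp_steps --pt "0.055 0 0 0 0 0 0" --pt "0.048 0 0 0 0 0 0" --pt "0.03 0 0 0 0 0 0" --pt "0.03 0 0 0 0 0 0" --pt "0.03 0 0 0 0 0 0" --clamp_n 80

```text
clock: 14.22
position: [0.4649, -0.0135, 0.0027]
tool_rot: [-3.141, -0.001, 0.172]
force: [-3.6, 1.7, 20.6]
grip_width: 0.0423
finger_force: 79.2
```

tcp_steps --pt "0.03 0 0 0 0 0 0" --pt "0.03 0 0 0 0 0 0" --clamp_n 80

```text
clock: 14.48
position: [0.4649, -0.0135, 0.0027]
tool_rot: [-3.141, -0.001, 0.172]
force: [-3.6, 1.1, 20.8]
grip_width: 0.0424
finger_force: 79.2
```

tcp_steps --pt "0.03 0 0 -0.02 0 0 0" --pt "0.03 0 0 -0.05 0 0 0" --pt "0.03 0 0 -0.09 0 0 0" --pt "0.03 0 0 -0.13 0 0 0" --pt "0.03 0 0 -0.165 0 0 0" --clamp_n 80

```text
clock: 15.1
position: [0.4644, -0.0136, 0.1684]
tool_rot: [-3.142, -0.001, 0.173]
force: [0.1, 0.2, -3.4]
grip_width: 0.0426
finger_force: 82.8
```

tcp_steps --pt "0.03 0 0 0 0 0 0" --pt "0.03 0 0 0 0 0 0" --clamp_n 80

```text
clock: 15.35
position: [0.4642, -0.0136, 0.1663]
tool_rot: [-3.141, 0.001, 0.173]
force: [-0.1, 0.1, -3.8]
grip_width: 0.0421
finger_force: 82.8
```

```bash
python3 d.py 0.48 -0.0309 0.1875 3.1416 -0.45 -0.194
```

```text
at [ 0.4642 -0.0136  0.1663] [-3.141e+00  1.000e-03  1.730e-01] t 15.35 w 0.0421
d [ 0.0126  0.0198 -0.0212] rv [-0.0826  0.4455  0.3606]
```

tcp_steps --pt "0.03 0.003 0.004 -0.02 -0.0165 0.089 0.072" --pt "0.03 0.006 0.008 -0.021 -0.033 0.178 0.144" --pt "0.03 0.009 0.012 -0.021 -0.0495 0.267 0.216" --pt "0.03 0.012 0.016 -0.021 -0.066 0.356 0.288" --pt "0.03 0.0126 0.02 -0.021 -0.0826 0.4455 0.3606"

```text
clock: 15.98
position: [0.4775, -0.0335, 0.1859]
tool_rot: [3.115, -0.393, -0.147]
force: [-0.7, -1.8, -3.0]
grip_width: 0.0423
finger_force: 82.8
```

tcp_steps --pt "0.03 0 0 0 0 0 0" --pt "0.03 0 0 0 0 0 0" --clamp_n 80

```text
clock: 16.23
position: [0.4787, -0.034, 0.1869]
tool_rot: [3.115, -0.392, -0.146]
force: [0.1, -0.1, -2.4]
grip_width: 0.0423
finger_force: 82.8
```

```bash
python3 d.py 0.6104 -0.0309 0.1675 3.1416 -0.45 -0.194
```

```text
at [ 0.4787 -0.034   0.1869] [ 3.115 -0.392 -0.146] t 16.23 w 0.0423
d [ 0.1126 -0.024   0.0669] rv [0.0068 0.0573 0.0448]
```

tcp_steps --pt "0.03 0.02 -0.005 0.012 0.0014 0.0115 0.009" --pt "0.03 0.045 -0.01 0.027 0.0027 0.023 0.018" --pt "0.03 0.07 -0.015 0.042 0.004 0.034 0.027" --pt "0.03 0.095 -0.02 0.057 0.0054 0.046 0.036" --pt "0.03 0.1126 -0.024 0.067 0.0068 0.0573 0.0448"

```text
clock: 16.85
position: [0.6117, -0.0314, 0.1674]
tool_rot: [-3.141, -0.451, -0.195]
force: [-0.1, 0.3, -2.3]
grip_width: 0.0421
finger_force: 82.8
```

tcp_steps --pt "0.03 0 0 0 0 0 0" --pt "0.03 0 0 0 0 0 0" --clamp_n 80

```text
clock: 17.1
position: [0.61, -0.0313, 0.1677]
tool_rot: [3.142, -0.45, -0.195]
force: [-0.6, -1.2, -3.1]
grip_width: 0.042
finger_force: 82.8
```

```bash
python3 d.py 0.6104 -0.0309 0.1675 3.1416 -0.45 -0.194
```

```text
at [ 0.61   -0.0313  0.1677] [ 3.142 -0.45  -0.195] t 17.1 w 0.042
d [ 0.0002 -0.0005  0.0004] rv [ 0.0005 -0.0003 -0.001 ]
```

Picture views are used up, so I'll check the held pose numerically with colour masks against the projected carrier model.

tcp_steps --pt "0.03 0 0 0 0 0 0" --pt "0.03 0 0 0 0 0 0" --pt "0.03 0 0 0 0 0 0" --pt "0.03 0 0 0 0 0 0" --clamp_n 80

```text
clock: 17.6
position: [0.6106, -0.0309, 0.1682]
tool_rot: [-3.141, -0.452, -0.195]
force: [-0.0, -0.4, -2.7]
grip_width: 0.0425
finger_force: 82.8
```

```bash
python3 - <<'E'
from h import *
o=bot.observe();A=R.from_euler('xyz',o['tool_rot']).as_matrix();p=o['position']
C=np.c_[-A[:,0],A[:,1],-A[:,2]]  # carrier axes
org=p-C@np.array([-.018,0,.0025]); w=lambda v:org+(C@np.array(v,float).T/1e3).T
print("pocket",w([-8,0,5]),"det",np.linalg.det(C))
for n in("scene","top"):
    im=bot.grab_frame(n);hsv=cv2.cvtColor(im,cv2.COLOR_BGR2HSV)
    print(n,"pred knob",proj(n,w([8,0,45])).round(1),"cap",proj(n,w([-40,0,14])).round(1))
    P=proj(n,np.array([w([x,y,24]) for x in(-75,75) for y in(-22,22)])).round(0);print("corners",P.tolist())
    x0,y0=P.min(0).astype(int)-15;x1,y1=P.max(0).astype(int)+15
    for nm,lo,hi in(("yellow",(24,150,90),(34,255,255)),("orange-red",(0,150,60),(10,255,255)),("blue",(105,150,60),(118,255,255))):
        m=cv2.inRange(hsv[y0:y1,x0:x1],lo,hi);q=np.argwhere(m)[:,::-1]+[x0,y0]
        if len(q):print(nm,len(q),q.mean(0).round(1),q.min(0),q.max(0), [q[np.argmin(q@d)].tolist() for d in([1,1],[1,-1],[-1,1],[-1,-1])] if nm=="blue" else "")
E
```

```text
pocket [ 0.6006838  -0.02898789  0.16609771] det 0.9999999999999999
scene pred knob [[293.5 237.8]] cap [[272.7 227.9]]
corners [[255.0, 220.0], [269.0, 208.0], [307.0, 271.0], [320.0, 258.0]]
orange-red 6 [272.2 226.8] [271 226] [273 228] 
blue 220 [277.3 230.5] [240 193] [317 266] [[241, 193], [257, 237], [301, 227], [317, 260]]
top pred knob [[274.7 210.3]] cap [[282.8 178.9]]
corners [[273.0, 157.0], [298.0, 163.0], [259.0, 240.0], [283.0, 246.0]]
orange-red 94 [283.2 179.9] [279 174] [287 186] 
blue 507 [284.5 171.2] [260 142] [312 191] [[261, 146], [269, 184], [308, 142], [294, 188]]
```

```bash
python3 - <<'E'
from h import *
im=bot.grab_frame("scene");hsv=cv2.cvtColor(im,cv2.COLOR_BGR2HSV)
m=cv2.inRange(hsv[205:290,250:350],(20,90,40),(36,255,255));q=np.argwhere(m)[:,::-1]+[250,205];print(len(q),q.tolist()[:30])
print("white px near lever", hsv[240:262:3,284:318:3,2].tolist())
b=cv2.inRange(hsv[215:290,250:335],(100,100,30),(125,255,255));print("\n".join("".join("#" if v else "." for v in r[::2]) for r in b[::3]))
print(bot.observe()['force'],bot.observe()['finger_force'],bot.observe()['clock'])
E
```

```text
47 [[293, 236], [294, 236], [295, 236], [292, 237], [293, 237], [294, 237], [295, 237], [296, 237], [291, 238], [292, 238], [293, 238], [294, 238], [295, 238], [296, 238], [290, 239], [291, 239], [292, 239], [293, 239], [294, 239], [295, 239], [296, 239], [289, 240], [290, 240], [291, 240], [292, 240], [293, 240], [294, 240], [295, 240], [289, 241], [290, 241]]
white px near lever [[121, 105, 112, 129, 145, 182, 184, 201, 229, 230, 221, 201], [106, 81, 122, 119, 135, 175, 180, 221, 228, 228, 224, 204], [89, 58, 79, 114, 114, 161, 208, 228, 224, 205, 215, 201], [95, 86, 58, 72, 113, 128, 194, 172, 173, 136, 108, 227], [94, 90, 89, 56, 72, 113, 166, 193, 189, 187, 116, 137], [128, 92, 90, 88, 56, 67, 116, 226, 209, 193, 186, 119], [217, 126, 90, 95, 91, 97, 98, 192, 181, 195, 186, 176], [103, 215, 124, 91, 90, 96, 95, 127, 184, 185, 190, 173]]
......#.....#..............................
....#......####............................
...##....#####.............................
..#########................................
...######..............#####...............
....#####.............####
[... 214 characters left out ...]
.......................
..............#####........................
................####........###............
.................#####........###..........
...................####.........#..........
....................#######.....###........
......................######...##..........
#.......................########...........
.........................###...............
...........................#...............
...........................................
...........................................
...........................................
...........................................
...........................................
[ 1.09186857 -0.41168297 -2.40340636] 82.7915582433343 17.75
```

The knob sits at about (293,239) against a predicted (293.5,238), so the lever is still shut. The cap also matches the prediction to within a pixel or so in both views. Handing in.

```bash
python3 -c "
from workcell import bot
print(bot.job_done())"
```

```text
the job is handed in; nothing more can be done
None
```

I handed the job in: the orange tube is seated, the lever is shut, and the gripper is holding the carrier in front of the reader, about 1 mm from where I measured the reading point; the hand-in returned no verdict.

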